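# Heft three parts crates and sort full from empty

## Task

Each lane of the sorting tray holds a closed parts crate, full or empty. Working from left to right, take each crate by its grip bar and tip its near end up just slightly (about a centimetre, far edge left on the tray), hold it still a moment to feel the weight, and set it down again; slide every full crate along its lane fully home against the far stop and every empty one fully home against the near stop. Be gentle: never lift a crate clear of the tray or ram or press it hard into the tray, and leave the things round about alone.

Things in the scene. Friction and masses are not known exactly. Their poses are not given: they have to be found in the camera images.
- tray: Wooden sorting tray on four short feet, fixed to the table, 256x320 mm, with three lanes along its x axis (x away from the robot, y left, z up). Origin: centre of its underside, on the table top. Lane floor at z = 36 mm. Lane centres y = +100 (left), 0, -100 (right) mm; lanes 90 mm wide between wooden rails 10 mm thick, rail tops at z = 60.
- far_stop (a point): Middle of the inner face, at lane-floor height, of the steel stop bar across the far end of all lanes: tray x = +110, y = 0, z = 36 mm; bar 14 mm thick, its top at tray z = 82. A crate touching it has its origin at tray x = +55.
- near_stop (a point): The same on the near stop bar: tray x = -110, y = 0, z = 36 mm. A crate touching it has its origin at tray x = -55. A pull of more than about 7 N tips an empty crate that stands against it.
- crate_left: Closed grey steel crate in the left lane, 110 (x) x 80 (y) x 60 (z) mm, one of three alike, standing about mid lane. Origin: centre of underside, x along the lane away from the robot. Over the near end of the lid stands a steel grip bar along y, 12 thick, 16 high, 48 clear length: its centre at x = -40, y = 0, z = +94 mm, 26 free below it; it swings +-0.4 rad on a pin at z = +68, sprung upright.
- crate_middle: The same crate in the middle lane. Weights: a full crate 0.80 to 0.95 kg, an empty one 0.28 to 0.33 kg; how many and which are full is unknown and cannot be seen. The contents sit near the middle and stay there in a slight tip. Friction of crate on tray: 0.5 to 0.7 of the load.
- crate_right: The same crate in the right lane. A tipped crate turns about its far lower edge, 95 mm beyond the pin: 9 mm up at the bar is 0.095 rad and carries the pin 6 mm forward. Moved so, the bar bears 0.6 to 0.8 of the weight (full 4.5 to 7 N, empty 1.6 to 3 N); lifted straight up, friction adds a push along x that takes up part of it.
- tin_grease: round black tin, 82 dia x 42 mm, a loose bystander beside the tray; origin: centre of its underside.
- pin_a: plain steel pin standing upright, 28 dia x 90 mm, a loose bystander beside the tray; origin: centre of its underside.
- piston_a: bare metal engine piston standing upright, 76 dia x 66 mm, a loose bystander beside the tray; origin: centre of its underside.
- jar_c: small jar with a dark cap, 48 dia x 95 mm, a loose bystander beside the tray; origin: centre of its underside.
- gear_lever: Gear lever fixed to the table right of the work, a thin stick with a ball knob that stands taller than the arm's start height; go round it. Origin: centre of its foot.

How it is judged (in metres and radians):
On the way, in this order (a step that is already met when the one before it is completed fails the run):
1. the left crate's near end is held tipped up (0.03 to 0.2 rad, about 3 to 19 mm at the bar) (angle between crate_left's own z axis and vertical between 0.03 and 0.2 rad and contact force between the fingers and crate_left above 1 N), for 0.2 s.
2. the middle crate's near end is held tipped up (0.03 to 0.2 rad, about 3 to 19 mm at the bar) (angle between crate_middle's own z axis and vertical between 0.03 and 0.2 rad and contact force between the fingers and crate_middle above 1 N), for 0.2 s.
3. the right crate's near end is held tipped up (0.03 to 0.2 rad, about 3 to 19 mm at the bar) (angle between crate_right's own z axis and vertical between 0.03 and 0.2 rad and contact force between the fingers and crate_right above 1 N), for 0.2 s.
At the end, for the whole second after the job is handed in: Every full crate (resting on the tray with more than 6 N) is within 4.5 mm of touching the far stop, every empty one within 4.5 mm of touching the near stop; all lie flat (0.02 rad), straight (0.15 rad) in their own lanes and at rest (((contact force between crate_left and tray above 6 N and x of crate_left in the frame of tray between 0.0505 and 0.058 m) or (not (contact force between crate_left and tray above 6 N) and x of crate_left in the frame of tray between -0.058 and -0.0505 m)) and ((contact force between crate_middle and tray above 6 N and x of crate_middle in the frame of tray between 0.0505 and 0.058 m) or (not (contact force between crate_middle and tray above 6 N) and x of crate_middle in the frame of tray between -0.058 and -0.0505 m)) and ((contact force between crate_right and tray above 6 N and x of crate_right in the frame of tray between 0.0505 and 0.058 m) or (not (contact force between crate_right and tray above 6 N) and x of crate_right in the frame of tray between -0.058 and -0.0505 m)) and linear speed of each of crate_left, crate_middle, crate_right below 0.01 m/s and angle between each of crate_left, crate_middle, crate_right's own z axis and vertical below 0.02 rad and y of crate_left in the frame of tray between 0.092 and 0.108 m and angle between the x axis of each of crate_left, crate_middle, crate_right and the x axis of tray, either way round below 0.15 rad and y of crate_middle in the frame of tray between -0.008 and 0.008 m and y of crate_right in the frame of tray between -0.108 and -0.092 m).
It fails at once if a crate tipped by more than 0.25 rad (angle between any of crate_left, crate_middle, crate_right's own z axis and vertical above 0.25 rad).
It fails at once if a crate lifted clear of the tray (its middle raised more than 15 mm) (z of any of crate_left, crate_middle, crate_right in the frame of tray above 0.051 m).
It fails at once if a crate rammed or pressed into the tray with more than 30 N (contact force between any of crate_left, crate_middle, crate_right and tray above 30 N).
It fails at once if a bystander beside the tray moved more than 15 mm (distance of any of tin_grease, pin_a, piston_a, jar_c from where it was at the start of the episode above 0.015 m).
It also fails if it takes over 66 s, if anything falls off the work surface, if the arm or the gripper's body presses on something with over 40 N, if the wrist force passes 120 N, or if a joint passes its speed limit or range.

## Robot

A 6-joint arm with a two-finger parallel gripper is mounted at the origin on a cart in front of the work surface, level with it; the furniture and walls round the work are solid. World frame = base frame: x ahead of the robot, y to its left, z up, the work surface at z = 0. Lengths are in mm, angles in rad, forces in N, time in s.
With the tool pointing down it reaches from about 350 to 975 mm from the base axis. Payload 7.1 kg.
Tool frame: the origin (TCP) lies between the finger pads; the fingertips stand 17 mm ahead of it and the grasp point (between the pads) lies 2 mm behind it; z points along the fingers, y is the line along which they close (so a half turn about z gives the same grasp; the last joint's range is limited). The gripper opens to 88 mm and grips with 3 to 60 N. Pads are 20 mm wide; open, the fingers measure 115 mm over their backs; the gripper's body (75 mm by 178 mm) begins 61 mm behind the grasp point.
Start: joints at [-1.324, 0.423, 1.63, -0, 1.089, -0.019], TCP at [164.194, -603.03, 239.675] pointing down, gripper open.
Joint ranges: [-3, 3], [-0.9, 2.11], [0.09, 2.58], [-1.31, 4.45], [0.11, 2.69], [-2.54, 2.54]. Speed limits (rad/s): [2.39, 2.39, 3.01, 3.14, 3.14, 3.14].

## Interface

Orientations are given as a rotation vector (axis times angle).
In Python, from workcell import ctrl gives the robot as it stands.
- The arm moves only by the shell command python3 jog.py 'ROWS' [OPENING]. ROWS is a JSON list of rows, 1 to 5 of them, each of 6 numbers: dx, dy, dz in mm, then a rotation vector rx, ry, rz in rad; each row shifts and turns the commanded pose from where the row before left it, along the tool's axes as they then stand; what a row does not reach is not made up. A row lasts 1/12 s, in which the tool goes at most 41.7 mm and 0.125 rad, less where a joint would pass 70% of its speed; a pose out of reach is approached as far as the arm can. OPENING is the finger opening in mm, set as the command begins (- or left out keeps the last). The fingers move at their own pace and stop on an object; the grip force is fixed at half the most. Time passes only in rows, so rows that do not move let the fingers close. It prints the time, the measured TCP pose, the force, the opening and the grip force at its end.
- ctrl.get_obs(): the state, without advancing time (a new reading comes with each control period).
- ctrl.get_image(name): name is "scene" or "top" or "wrist"; returns a dict with "img" (400x640x3 uint8, red, green, blue), "fx", "fy", "cx", "cy" (pixels), "R" (3x3) and "t" (3): a world point X has camera coordinates R X + t. Camera axes: x right, y down, z forward; pixel columns grow to the right and rows downward; lengths in mm; the calibration is good to about 2 mm. A picture is of the moment at which its call begins. There is no depth.
- ctrl.close_job(): hands the job in; it is judged then, once.
The state is a dict: "t": time; "qpos": joint angles; "qvel": joint speeds; "joint_torque": joint torques, N m; "ee_pos": TCP position; "orientation": TCP orientation; "ft_force": force on the tool from outside, world axes, zero at the start; "moment": the same for the moment, N m; "width": finger opening in mm; "grasp_force": force on a finger pad.
Only numpy, scipy, OpenCV 4.12 (cv2) and the standard library are available. Lean on these libraries where they do the work, as an engineer would, in place of code of your own. Each camera call takes 0.05 s, during which the arm holds its last target. There are 200 camera calls.

## Working session

There is one attempt and no reset: what is moved stays moved. The work goes in short steps, Python scripts to look and compute and a shell command to move; the robot and the scene stay as the last step left them, time stands still between calls to the robot, and variables do not carry over. Pictures are saved under pics/ and viewed, at most 10 in all, crops included, and the job is handed in when it is done.

```bash
ls; mkdir -p pics
python3 - <<'E'
from workcell import ctrl
import cv2,pickle
o=ctrl.get_obs();print({k:(v if not hasattr(v,'round') else v) for k,v in o.items()})
for n in("top","scene"):
    d=ctrl.get_image(n);pickle.dump(d,open(f'pics/{n}.pkl','wb'))
    cv2.imwrite(f'pics/{n}1.png',d['img'][:,:,::-1]);print(n,d['fx'],d['cx'],d['cy'],d['R'],d['t'])
E
```

```text
jog.py
pics
workcell.py
{'t': 0.0, 'qpos': array([-1.32397146e+00,  4.23825995e-01,  1.63070215e+00, -1.21005393e-05,
        1.08857477e+00, -1.90301245e-02]), 'qvel': array([ 4.06394251e-04,  1.86336434e-03,  1.65260492e-03, -8.20990038e-04,
       -3.78197517e-04,  8.65024733e-05]), 'joint_torque': array([-9.68530330e-04, -5.44640386e+01, -2.73670185e+01,  6.42460235e-02,
        2.27627921e-02, -1.06994216e-04]), 'ee_pos': array([ 164.08252124, -602.52550849,  238.90616388]), 'orientation': array([-3.11239075e+00, -4.16185340e-01,  2.86205353e-04]), 'ft_force': array([ 0.45127889,  0.15884228, -0.27795813]), 'moment': array([ 0.03397414, -0.04484578, -0.00376662]), 'grasp_force': 0.0, 'width': 87.430875976868}
top 411.5618171907778 325.6481079319979 192.67802653915032 [[-0.02429336 -0.99958836  0.01526244]
 [-0.99079822  0.02204074 -0.13354059]
 [ 0.13314922 -0.01836615 -0.99092581]] [ -20.0297802   559.67943146 1004.17460318]
scene 454.9751782686203 319.17211473160495 194.76009403498443 [[-0.99997092  0.00614296 -0.00451857]
 [ 0.00716543  0.55411833 -0.83240707]
 [-0.00260962 -0.83241524 -0.55414624]] [ 570.79678126   56.07061725 1406.03796406]
```

View pics/top1.png

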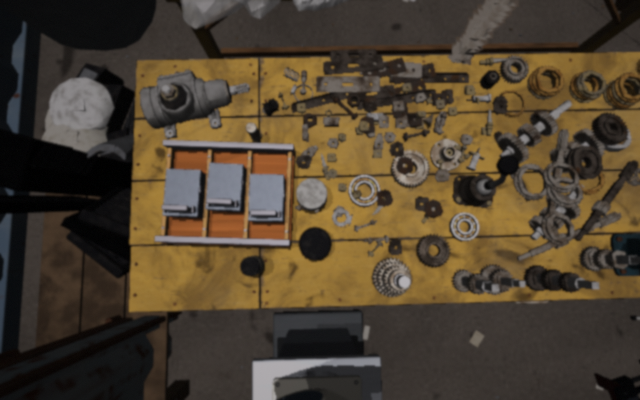

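View pics/scene1.png

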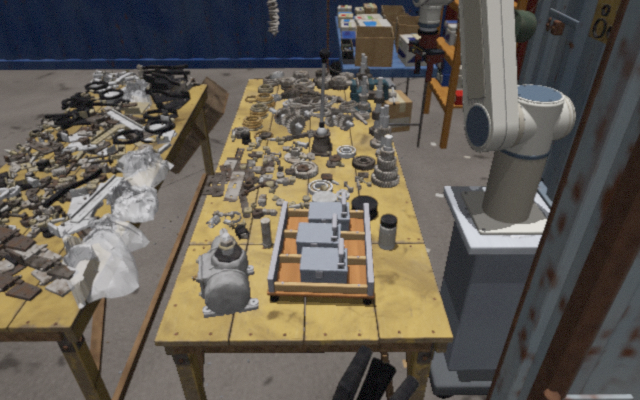

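The top view shows the tray at px (160-297, 142-245), with crates at about (183,193), (226,187) and (267,197). The tin is at (315,243), the jar at (252,266), the pin at (254,132) and the piston at (311,193). The gear lever's foot is near (475,190) and its knob near (508,165).

```bash
cat > h.py <<'E'
import numpy as np,cv2,pickle
from workcell import ctrl
def cast(d,u,v,z):
    r=np.array([(u-d['cx'])/d['fx'],(v-d['cy'])/d['fy'],1]);R=np.array(d['R']);t=np.array(d['t'])
    c=-R.T@t; w=R.T@r; return (c+w*(z-c[2])/w[2])
def proj(d,X):
    p=np.array(d['R'])@np.array(X)+d['t']; return np.array([d['fx']*p[0]/p[2]+d['cx'],d['fy']*p[1]/p[2]+d['cy']])
def two(d1,p1,d2,p2):
    A=[];b=[]
    for d,p in((d1,p1),(d2,p2)):
        R=np.array(d['R']);c=-R.T@d['t'];w=R.T@np.array([(p[0]-d['cx'])/d['fx'],(p[1]-d['cy'])/d['fy'],1]);w/=np.linalg.norm(w)
        P=np.eye(3)-np.outer(w,w);A.append(P);b.append(P@c)
    return np.linalg.solve(sum(A),sum(b))
E
python3 - <<'E'
from h import *
d=pickle.load(open('pics/top.pkl','rb'));s=pickle.load(open('pics/scene.pkl','rb'))
a=cv2.resize(d['img'][125:285,140:340],None,fx=4,fy=4,interpolation=2)[:,:800,::-1][:600]
cv2.imwrite('pics/c1.png',a)
b=cv2.resize(s['img'][180:320,255:405],None,fx=4,fy=4,interpolation=2)[:,:,::-1]
cv2.imwrite('pics/c2.png',b)
print('lever foot',cast(d,475,190,0),'knob',two(d,(508,165),s,(325,56)),proj(d,[164,-603,240]))
E
```

```text
lever foot [ 562.48773477 -428.30953381    0.        ] knob [ 550.38812946 -337.58021023  387.06551546] [625.54158788 373.85389808]
```

View pics/c1.png

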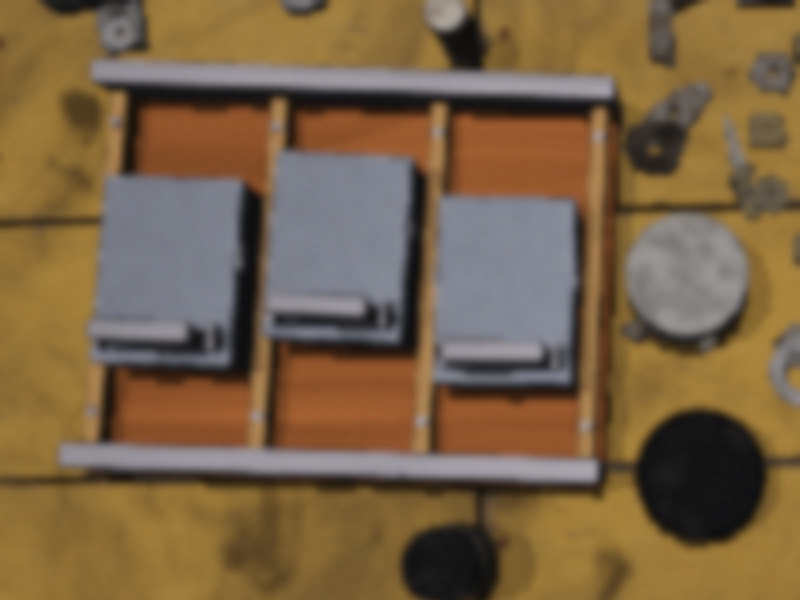

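View pics/c2.png

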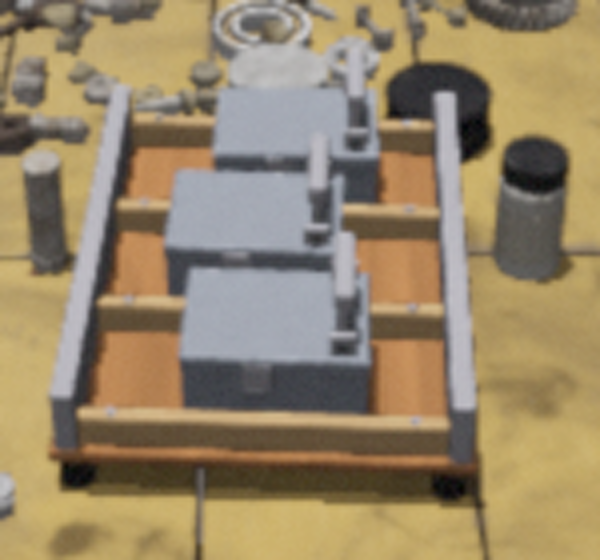

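The crops show the stop bars' upper edges running (92,62)-(615,78) for the far bar and (60,446)-(600,460) for the near bar. The crate lids and grip bars are clear, each with its bar at the near end. I'll compute positions from these.

Run:
```python
from h import *
from scipy.optimize import least_squares
np.set_printoptions(precision=1,suppress=True)
d=pickle.load(open('pics/top.pkl','rb'));s=pickle.load(open('pics/scene.pkl','rb'))
T=lambda p:(p[0]/4+140-.4,p[1]/4+125-.4)
S=lambda p:(p[0]/4+255-.4,p[1]/4+180-.4)
P=[(124,160,82,(92,62)),(124,-160,82,(615,78)),(-110,160,82,(60,446)),(-110,-160,82,(600,460))]
W=[cast(d,*T(p[3]),82)[:2] for p in P]; W=np.array(W);print(W)
Q=np.array([p[:2] for p in P])
M,_=cv2.estimateAffinePartial2D(Q.astype(np.float32),W.astype(np.float32));
sc=np.hypot(M[0,0],M[1,0]);yaw=np.arctan2(M[1,0],M[0,0]);print('scale',sc,'yaw',yaw,'orig',M[:,2])
R=np.array([[np.cos(yaw),-np.sin(yaw)],[np.sin(yaw),np.cos(yaw)]]);o=W.mean(0)-R@Q.mean(0);print('orig',o)
# scene check: stop bars' +y ends, tops
for q,z in(((-124,160),82),((-110,160),82),((124,160),82),((124,-160),82),((-110,-160),82)):
    w=R@np.array(q)+o; p=proj(s,[*w,z]);print(q,(p-[255,180])*4)
L={'l':[(107,176),(245,181),(91,362),(235,368)],'m':[(279,151),(412,157),(267,340),(405,346)],'r':[(440,197),(575,201),(436,383),(574,388)]}
B={'l':[(90,322),(187,324)],'m':[(271,296),(366,299)],'r':[(443,343),(546,346)]}
for k in 'lmr':
    w=np.array([cast(d,*T(p),96)[:2] for p in L[k]]);c=w.mean(0);b=np.array([cast(d,*T(p),138)[:2] for p in B[k]])
    print(k,'world',c,'tray',R.T@(c-o),'size',w.max(0)-w.min(0),'bar far edge mid',b.mean(0),'bar-tray',R.T@(b.mean(0)-o),'exp bar world',R@(R.T@(c-o)+[-40,0])+o)
for n,p,z in(('tin',(701,468),42),('jar',(437,560),95),('piston',(687,272),66),('pin',(447,14),90)):print(n,cast(d,*T(p),z))
```

```text
[[691.9 364. ]
 [675.4  44.3]
 [458.2 376.3]
 [442.2  56.4]]
scale 1.000196297114086 yaw -0.051272947777596715 orig [559.9 210.6]
orig [559.9 210.6]
(-124, 160) [480.2 406.7]
(-110, 160) [455.8 406. ]
(124, 160) [ 51.1 394.3]
(124, -160) [112.3  82.8]
(-110, -160) [435.4  89.9]
l world [559.6 309.3] tray [-5.4 98.5] size [116.8  88.6] bar far edge mid [524.3 312.2] bar-tray [-40.8  99.6] exp bar world [519.6 311.3]
m world [571.3 208.1] tray [11.5 -1.9] size [119.2  85.2] bar far edge mid [536.5 210.9] bar-tray [-23.4  -0.9] exp bar world [531.4 210.1]
r world [542.8 109.8] tray [ -11.9 -101.5] size [116.3  83. ] bar far edge mid [507.5 111.3] bar-tray [ -47.3 -101.9] exp bar world [502.9 111.9]
tin [436.7  -3.2  42. ]
jar [386.3 151.   95. ]
piston [556.2   2.7  66. ]
pin [715.6 145.9  90. ]
```

```bash
cat > go.py <<'E'
# usage: go.py trayx trayy worldz -> tool-axis delta & yaw needed
import sys
from h import *
from scipy.spatial.transform import Rotation as Ro
np.set_printoptions(precision=3,suppress=True)
yaw=-.0513;o=np.array([559.9,210.6]);R=np.array([[np.cos(yaw),-np.sin(yaw)],[np.sin(yaw),np.cos(yaw)]])
ob=ctrl.get_obs();A=Ro.from_rotvec(ob['orientation'])
x,y,z=map(float,sys.argv[1:4]);w=np.array([*(R@[x,y]+o),z])
ty=np.array([*R[:,0],0]);G=Ro.from_matrix(np.c_[np.cross(ty,[0,0,-1]),ty,[0,0,-1]])
print('t',ob['t'],'tray',R.T@(ob['ee_pos'][:2]-o),'z',ob['ee_pos'][2],'F',ob['ft_force'],'| toolD',A.inv().apply(w-ob['ee_pos']),'rot',(A.inv()*G).as_rotvec(),'w',ob['width'],'g',ob['grasp_force'])
E
J="python3 jog.py"
$J '[[18,-30,0,0,0,0],[18,-30,0,0,0,0],[18,-30,0,0,0,0],[18,-30,0,0,0,0],[18,-30,0,0,0,0]]' 50
$J '[[18,-30,0,0,0,0],[22,-28,0,0,0,0],[22,-28,0,0,0,0],[22,-28,0,0,0,0],[22,-28,0,0,0,0]]'
$J '[[22,-28,0,0,0,0],[22,-28,0,0,0,0],[22,-28,0,0,0,0],[22,-28,0,0,0,0],[22,-28,0,0,0,0]]'
$J '[[22,-28,0,0,0,0],[22,-28,0,0,0,0],[22,-28,0,0,0,0],[22,-28,0,0,0,0],[22,-28,0,0,0,0]]'
$J '[[22,-28,0,0,0,-0.12],[0,0,0,0,0,-0.12],[0,0,0,0,0,-0.12],[0,0,0,0,0,-0.12],[0,0,0,0,0,-0.12]]'
$J '[[0,0,0,0,0,-0.12],[0,0,0,0,0,-0.12],[0,0,0,0,0,-0.12],[0,0,0,0,0,-0.12],[0,0,0,0,0,-0.12]]'
python3 go.py -46.8 100 230
```

```text
t: 0.52
ee_pos: [211.6, -432.8, 239.3]
orientation: [-3.113, -0.415, 0.0]
ft_force: [0.6, 0.3, 0.5]
width: 58.0
grasp_force: 0.0
t: 0.93
ee_pos: [276.6, -268.1, 239.6]
orientation: [-3.114, -0.415, 0.0]
ft_force: [1.2, 0.1, 0.1]
width: 50.0
grasp_force: 0.0
t: 1.35
ee_pos: [346.1, -104.1, 239.7]
orientation: [3.114, 0.416, 0.0]
ft_force: [0.3, 0.0, -0.8]
width: 50.6
grasp_force: 0.0
t: 1.77
ee_pos: [415.4, 60.1, 239.6]
orientation: [3.114, 0.417, -0.0]
ft_force: [1.1, -0.1, 0.6]
width: 49.7
grasp_force: 0.0
t: 2.18
ee_pos: [428.9, 91.3, 239.3]
orientation: [-2.847, -1.328, 0.001]
ft_force: [0.9, -0.1, -0.8]
width: 50.1
grasp_force: 0.0
t: 2.6
ee_pos: [429.0, 90.9, 239.5]
orientation: [-2.328, -2.109, 0.001]
ft_force: [-0.2, 0.4, 0.5]
width: 50.3
grasp_force: 0.0
t 2.6 tray [-124.631 -126.217] z 239.473110366519 F [-0.223  0.449  0.468] | toolD [229.672  66.961   9.41 ] rot [-0.     0.    -0.048] w 50.25571644416278 g 0.0
```

```bash
J="python3 jog.py"
$J '[[38,11,0,0,0,0],[38,11,0,0,0,0],[38,11,0,0,0,0],[38,11,0,0,0,0],[38,11,0,0,0,0]]' >/dev/null
$J '[[39,12,9,0,0,-0.048],[0,0,0,0,0,0],[0,0,0,0,0,0]]' >/dev/null
python3 go.py -46.8 100 130
python3 - <<'E'
from h import *
d=ctrl.get_image('wrist');cv2.imwrite('pics/w1.png',d['img'][:,:,::-1])
pickle.dump(d,open('pics/w1.pkl','wb'))
E
```

```text
t 3.2667 tray [-45.595 100.183] z 229.19220830481257 F [ 0.121 -0.849  0.132] | toolD [-0.068 -1.032 99.194] rot [-0.002  0.001 -0.003] w 50.087087631296924 g 0.0
```

View pics/w1.png

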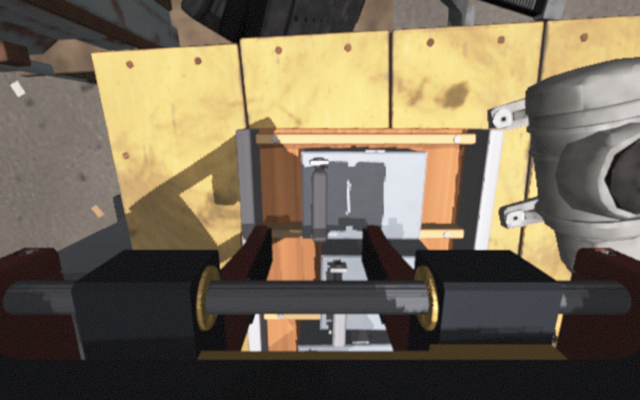

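The wrist view shows the left crate's bar at about (319, 160-238), between fingers at px 257 and 376. The bar is centred in the opening, so I'll go down and grip.

```bash
J="python3 jog.py"
$J '[[0,-1,30,0,0,0],[0,0,30,0,0,0],[0,0,20,0,0,0],[0,0,10,0,0,0],[0,0,8,0,0,0]]' 
$J '[[0,0,3,0,0,0],[0,0,0,0,0,0]]' 
$J '[[0,0,0,0,0,0],[0,0,0,0,0,0],[0,0,0,0,0,0],[0,0,0,0,0,0],[0,0,0,0,0,0]]' 5
python3 go.py -46.8 100 128
```

```text
t: 3.73
ee_pos: [518.2, 310.2, 132.0]
orientation: [-2.285, -2.155, 0.003]
ft_force: [0.5, 0.5, 0.2]
width: 49.9
grasp_force: 0.0
t: 3.9
ee_pos: [519.0, 311.2, 130.0]
orientation: [2.285, 2.156, 0.0]
ft_force: [-0.4, -0.3, -0.5]
width: 50.0
grasp_force: 0.0
t: 4.32
ee_pos: [519.0, 311.8, 130.2]
orientation: [2.284, 2.157, 0.001]
ft_force: [-0.8, -0.3, 0.1]
width: 20.6
grasp_force: 0.0
t 4.3167 tray [-46.03   98.966] z 130.2048797472864 F [-0.774 -0.32   0.087] | toolD [ 1.029 -0.778  2.205] rot [ 0.001 -0.    -0.006] w 20.579722915714427 g 0.0
```

```bash
J="python3 jog.py"
$J '[[0,0,2,0,0,0],[0,0,0,0,0,0],[0,0,0,0,0,0],[0,0,0,0,0,0]]' 
python3 go.py -46.8 100 128
$J '[[0,1.2,-1.8,0,0,0],[0,1.2,-1.8,0,0,0],[0,1.2,-1.8,0,0,0],[0,1.2,-1.8,0,0,0],[0,1.2,-1.8,0,0,0]]' 
for i in 1 2 3 4 5; do $J '[[0,0,0,0,0,0]]' |grep -E "force|pos"; done
python3 go.py -46.8 100 128
```

```text
t: 4.65
ee_pos: [519.6, 311.9, 128.1]
orientation: [2.283, 2.157, 0.003]
ft_force: [2.3, 0.3, 2.9]
width: 11.9
grasp_force: 30.0
t 4.65 tray [-45.451  99.149] z 128.1372277220088 F [2.288 0.305 2.907] | toolD [ 0.843 -1.354  0.136] rot [ 0.002 -0.001 -0.006] w 11.912902542995145 g 29.99972105026245
t: 5.07
ee_pos: [524.6, 311.1, 136.5]
orientation: [-2.284, -2.157, 0.001]
ft_force: [0.6, -0.7, -2.2]
width: 12.3
grasp_force: 30.0
ee_pos: [524.9, 311.2, 136.9]
ft_force: [0.2, 0.1, -2.5]
grasp_force: 30.0
ee_pos: [524.7, 311.2, 136.7]
ft_force: [0.1, -0.0, -2.0]
grasp_force: 30.0
ee_pos: [524.6, 311.1, 136.6]
ft_force: [-0.2, -0.2, -2.0]
grasp_force: 30.0
ee_pos: [524.6, 311.2, 136.6]
ft_force: [-0.2, -1.0, -2.3]
grasp_force: 30.0
ee_pos: [524.6, 311.2, 136.6]
ft_force: [0.5, -0.4, -2.6]
grasp_force: 30.0
t 5.4833 tray [-40.406  98.675] z 136.57724399164238 F [ 0.502 -0.367 -2.568] | toolD [ 1.291 -6.399  8.579] rot [-0.     0.    -0.006] w 11.806602862406887 g 29.99976933002472
```

Left crate reads about 2.3 N, so it is empty. I'll set it down and slide it to the near stop.

```bash
J="python3 jog.py"
$J '[[0,-1.2,1.6,0,0,0],[0,-1.2,1.6,0,0,0],[0,-1.2,1.6,0,0,0],[0,-1.2,1.6,0,0,0],[0,-1.2,1.6,0,0,0]]' 
$J '[[0,0,0,0,0,0],[0,0,0,0,0,0]]' 
$J '[[0,-3,0,0,0,0],[0,-5,0,0,0,0],[0,-5,0,0,0,0],[0,-5,0,0,0,0],[0,-5,0,0,0,0]]' 
$J '[[0,-5,0,0,0,0],[0,-5,0,0,0,0],[0,-5,0,0,0,0],[0,-5,0,0,0,0],[0,-3,0,0,0,0]]' 
$J '[[0,0,0,0,0,0]]' 
python3 go.py -95 100 128
```

```text
t: 5.9
ee_pos: [518.5, 311.6, 128.5]
orientation: [-2.284, -2.157, 0.001]
ft_force: [-1.3, -0.6, -1.5]
width: 11.6
grasp_force: 30.0
t: 6.07
ee_pos: [518.6, 311.6, 128.6]
orientation: [-2.284, -2.157, 0.0]
ft_force: [-0.7, -0.5, -1.6]
width: 12.0
grasp_force: 30.0
t: 6.48
ee_pos: [495.2, 313.0, 128.7]
orientation: [2.284, 2.157, 0.0]
ft_force: [0.2, 0.2, -2.1]
width: 11.8
grasp_force: 30.0
t: 6.9
ee_pos: [472.2, 314.3, 128.7]
orientation: [2.284, 2.158, -0.0]
ft_force: [4.4, -0.8, -2.6]
width: 11.6
grasp_force: 30.0
t: 6.98
ee_pos: [472.7, 314.3, 128.8]
orientation: [2.283, 2.158, 0.001]
ft_force: [1.5, 0.2, -3.8]
width: 11.3
grasp_force: 30.0
t 6.9833 tray [-92.453  99.129] z 128.8042085007496 F [ 1.457  0.195 -3.789] | toolD [ 0.858 -2.552  0.803] rot [ 0.001 -0.    -0.005] w 11.283444772593874 g 29.996410310268402
```

```bash
J="python3 jog.py"
$J '[[0,0,0.8,0,0,0],[0,0,0,0,0,0]]' |grep -E "force|pos"
for i in 1; do $J '[[0,-1,0,0,0,0],[0,0,0,0,0,0]]' |grep -E "force|pos"; $J '[[0,-1,0,0,0,0],[0,0,0,0,0,0]]' |grep -E "force|pos"; done
python3 - <<'E'
from h import *
d=ctrl.get_image('wrist');cv2.imwrite('pics/w2.png',cv2.resize(d['img'][100:300,220:520,::-1],None,fx=2.6,fy=2.6,interpolation=2))
E
python3 go.py -95 100 128
```

```text
ee_pos: [472.8, 314.4, 128.1]
ft_force: [-1.1, 0.5, 0.6]
grasp_force: 30.0
ee_pos: [472.5, 314.4, 128.1]
ft_force: [2.3, -1.1, -1.0]
grasp_force: 30.0
ee_pos: [472.2, 314.5, 128.3]
ft_force: [5.4, -1.4, -2.0]
grasp_force: 30.0
t 7.5333 tray [-92.95   99.266] z 128.2306341790493 F [ 5.357 -1.984 -1.293] | toolD [ 0.723 -2.055  0.226] rot [ 0.003 -0.001 -0.006] w 11.915383666198931 g 29.999657571315765
```

View pics/w2.png

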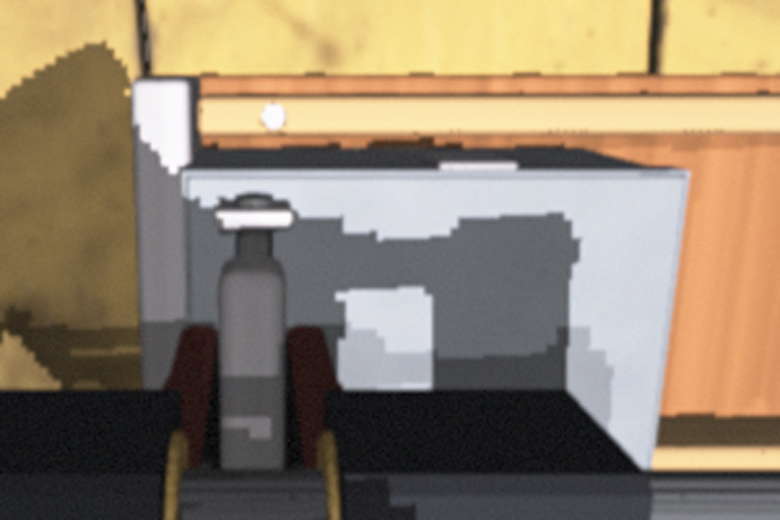

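The wrist view shows the crate's lid edge (px 183) lying flush over the near stop's inner edge (190). The force rises on further pull, so the crate is home. I'll release it and go to the middle crate.

```bash
J="python3 jog.py"
$J '[[0,1.5,0,0,0,0],[0,0,0,0,0,0]]' |grep -E "force|pos"
$J '[[0,0,0,0,0,0],[0,0,0,0,0,0],[0,0,0,0,0,0],[0,0,0,0,0,0]]' 50 |grep -E "force|pos|wid"
$J '[[0,0,-15,0,0,0],[0,0,-20,0,0,0],[0,0,-30,0,0,0],[0,0,0,0,0,-0.005]]' |grep -E "force|pos|wid"
$J '[[-33,21,0,0,0,0],[-33,21,0,0,0,0],[-33,21,0,0,0,0],[0,0,0,0,0,0],[0,0,0,0,0,0]]' |grep -E "force|pos"
python3 go.py -28.5 0 128
```

```text
ee_pos: [472.6, 314.4, 128.1]
ft_force: [2.6, 0.5, 2.1]
grasp_force: 30.0
ee_pos: [472.0, 314.2, 127.8]
ft_force: [0.6, -0.2, 0.4]
width: 34.6
grasp_force: 0.0
ee_pos: [474.6, 315.8, 197.6]
ft_force: [0.3, 1.1, 1.0]
width: 50.1
grasp_force: 0.0
ee_pos: [530.6, 210.6, 192.6]
ft_force: [-0.3, 1.0, -0.6]
grasp_force: 0.0
t 8.7833 tray [-29.234  -1.498] z 192.5588613349112 F [-0.336  0.987 -0.565] | toolD [ 1.499  0.755 64.559] rot [-0.    -0.    -0.004] w 49.82183319713949 g 0.0
```

```bash
J="python3 jog.py"
$J '[[1.5,0.7,25,0,0,0],[0,0,20,0,0,0],[0,0,10,0,0,0],[0,0,9,0,0,-0.004],[0,0,0,0,0,0]]'  |grep -E "force|pos"
$J '[[0,0,0,0,0,0],[0,0,0,0,0,0],[0,0,0,0,0,0],[0,0,0,0,0,0],[0,0,0,0,0,0]]' 5 |grep -E "force|pos|wid"
$J '[[0,0,0,0,0,0],[0,0,0,0,0,0],[0,0,0,0,0,0],[0,0,0,0,0,0],[0,0,0,0,0,0]]' |grep -E "force|pos|wid"
python3 go.py -28.5 0 128
$J '[[0,1.2,-1.8,0,0,0],[0,1.2,-1.8,0,0,0],[0,1.2,-1.8,0,0,0],[0,1.2,-1.8,0,0,0],[0,1.2,-1.8,0,0,0]]' |grep -E "force|pos|wid"
for i in 1 2 3 4 5; do $J '[[0,0,0,0,0,0]]' |grep -E "ft_force|pos"; done
python3 go.py -28.5 0 128
```

```text
ee_pos: [529.5, 214.1, 127.2]
ft_force: [-1.0, 0.0, 0.1]
grasp_force: 0.0
ee_pos: [531.3, 213.7, 129.6]
ft_force: [-0.4, 0.4, 0.5]
width: 20.2
grasp_force: 0.0
ee_pos: [531.6, 213.7, 129.4]
ft_force: [1.5, -0.2, 5.1]
width: 11.8
grasp_force: 30.0
t 10.0333 tray [-28.471   1.674] z 129.40811984053767 F [ 1.485 -0.169  5.06 ] | toolD [-1.674 -0.036  1.407] rot [ 0.001 -0.001  0.003] w 11.840911424543563 g 30.000654458999634
ee_pos: [536.7, 213.2, 137.8]
ft_force: [1.1, 0.4, -2.2]
width: 11.6
grasp_force: 30.0
ee_pos: [537.1, 213.2, 138.1]
ft_force: [0.4, -0.5, -2.0]
ee_pos: [536.8, 213.2, 137.9]
ft_force: [0.6, -1.1, -2.5]
ee_pos: [536.8, 213.2, 137.8]
ft_force: [-0.7, 1.0, -2.1]
ee_pos: [536.7, 213.2, 137.8]
ft_force: [-0.2, 0.6, -2.0]
ee_pos: [536.7, 213.3, 137.8]
ft_force: [0.1, 0.6, -2.5]
t 10.8667 tray [-23.262   1.461] z 137.7865421764324 F [ 0.118  0.586 -2.533] | toolD [-1.442 -5.24   9.788] rot [-0.     0.     0.003] w 11.40826519159044 g 29.999316930770874
```

Middle crate is also about 2.2 N, so it is empty. I'll set it down and slide it to the near stop.

```bash
J="python3 jog.py"
$J '[[0,-1.2,1.7,0,0,0],[0,-1.2,1.7,0,0,0],[0,-1.2,1.7,0,0,0],[0,-1.2,1.7,0,0,0],[0,-1.2,1.7,0,0,0]]' |grep -E "ft_force|pos"
$J '[[0,0,0,0,0,0],[0,0,0,0,0,0]]' |grep -E "ft_force|pos"
$J '[[0,-3,0,0,0,0],[0,-5,0,0,0,0],[0,-5,0,0,0,0],[0,-5,0,0,0,0],[0,-5,0,0,0,0]]' |grep -E "ft_force|pos"
$J '[[0,-5,0,0,0,0],[0,-5,0,0,0,0],[0,-5,0,0,0,0],[0,-5,0,0,0,0],[0,-5,0,0,0,0]]'|grep -E "ft_force|pos" 
$J '[[0,-5,0,0,0,0],[0,-4,0,0,0,0],[0,-3,0,0,0,0],[0,0,0,0,0,0]]' |grep -E "ft_force|pos"
python3 go.py -93 0 128
```

```text
ee_pos: [530.7, 213.6, 129.3]
ft_force: [0.6, -2.0, 15.9]
ee_pos: [531.0, 213.6, 129.4]
ft_force: [-0.1, -0.4, -1.8]
ee_pos: [507.3, 214.7, 129.4]
ft_force: [0.2, 0.4, -1.0]
ee_pos: [482.4, 215.9, 129.4]
ft_force: [1.0, 0.4, -1.6]
ee_pos: [470.2, 216.5, 129.4]
ft_force: [-1.2, 0.9, -0.5]
t 12.6167 tray [-89.927   1.274] z 129.40962447725283 F [-1.159  0.92  -0.467] | toolD [-1.263 -3.076  1.412] rot [-0.001  0.     0.003] w 11.540333178845982 g 29.9994358420372
```

```bash
J="python3 jog.py"
$J '[[0,-1,0,0,0,0],[0,-1,0,0,0,0],[0,0,0,0,0,0]]' |grep -E "ft_force|pos"
$J '[[0,-1,0,0,0,0],[0,0,0,0,0,0]]' |grep -E "ft_force|pos"
$J '[[0,-1,0,0,0,0],[0,0,0,0,0,0]]' |grep -E "ft_force|pos"
python3 go.py -93 0 128
```

```text
ee_pos: [469.0, 216.6, 129.4]
ft_force: [-1.0, -0.8, -0.8]
ee_pos: [468.0, 216.6, 129.4]
ft_force: [0.7, -1.0, -2.1]
ee_pos: [467.2, 216.6, 129.4]
ft_force: [1.4, -0.3, -2.9]
t 13.2 tray [-92.841   1.289] z 129.415110363569 F [ 1.411 -0.27  -2.94 ] | toolD [-1.289 -0.164  1.415] rot [ 0.001 -0.     0.003] w 12.132856354252871 g 30.002232491970062
```

```bash
J="python3 jog.py"
$J '[[0,0,0.6,0,0,0],[0,0,0,0,0,0]]' |grep -E "ft_force|pos"
$J '[[0,-0.8,0,0,0,0],[0,0,0,0,0,0]]' |grep -E "ft_force|pos"
$J '[[0,-0.8,0,0,0,0],[0,0,0,0,0,0]]' |grep -E "ft_force|pos"
python3 go.py -93 0 128
```

```text
ee_pos: [467.3, 216.7, 129.4]
ft_force: [-0.6, -1.9, 3.6]
ee_pos: [467.1, 216.7, 129.3]
ft_force: [2.8, -3.0, 3.0]
ee_pos: [466.9, 216.8, 129.4]
ft_force: [5.4, -4.1, 2.4]
t 13.7 tray [-93.186   1.399] z 129.3535406112765 F [ 5.404 -4.075  2.351] | toolD [-1.4    0.176  1.353] rot [ 0.003 -0.001  0.004] w 12.071453288799363 g 30.01057595014572
```

```bash
J="python3 jog.py"
$J '[[0,1.5,0,0,0,0],[0,0,0,0,0,0]]' |grep -E "ft_force|pos"
$J '[[0,0,0,0,0,0],[0,0,0,0,0,0],[0,0,0,0,0,0],[0,0,0,0,0,0],[0,0,0,0,0,0]]' 50 |grep -E "force|pos|wid"
$J '[[0,0,-15,0,0,0],[0,0,-20,0,0,0],[0,0,-30,0,0,0]]' |grep -E "force|pos|wid"
$J '[[-34,13.5,0,0,0,0],[-34,13.5,0,0,0,0],[-34,13.5,0,0,0,0],[0,0,0,0,0,0],[0,0,0,0,0,0]]' |grep -E "force|pos"
python3 go.py -52.3 -100.5 128
python3 - <<'E'
from h import *
d=ctrl.get_image('scene');cv2.imwrite('pics/s3.png',cv2.resize(d['img'][180:320,255:405,::-1],None,fx=4,fy=4,interpolation=2))
E
```

```text
ee_pos: [467.3, 216.7, 129.3]
ft_force: [1.3, -2.5, 6.8]
ee_pos: [466.6, 216.7, 128.6]
ft_force: [0.3, -0.1, -0.1]
width: 41.5
grasp_force: 0.0
ee_pos: [465.3, 216.0, 192.5]
ft_force: [0.5, -0.1, -0.4]
width: 50.2
grasp_force: 0.0
ee_pos: [502.7, 111.4, 193.8]
ft_force: [-0.2, 0.4, -0.2]
grasp_force: 0.0
t 14.95 tray [ -52.011 -101.993] z 193.76644556842703 F [-0.185  0.419 -0.221] | toolD [ 1.484 -0.279 65.767] rot [-0. -0. -0.] w 49.50204000833192 g 0.0
```

View pics/s3.png

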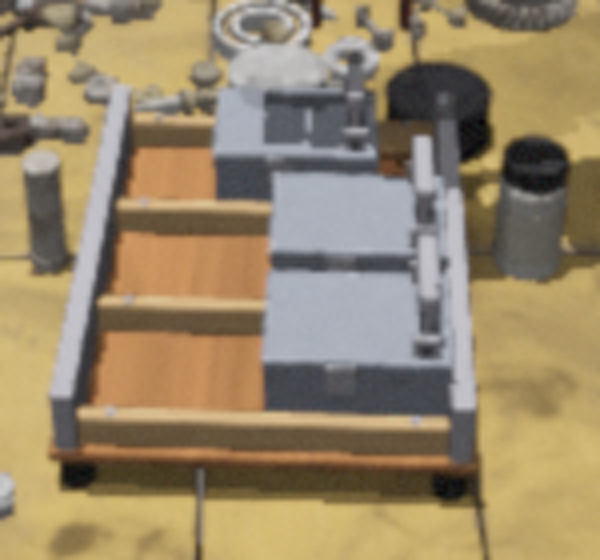

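The scene view shows the left and middle crates flat against the near stop (crop x≈450 and 440), with the bystanders where they were. The right crate is next.

```bash
J="python3 jog.py"
$J '[[0.7,0,25,0,0,0],[0,0,20,0,0,0],[0,0,11,0,0,0],[0,0,9,0,0,0],[0,0,0,0,0,0]]'  |grep -E "force|pos"
$J '[[0,0,0,0,0,0],[0,0,0,0,0,0],[0,0,0,0,0,0],[0,0,0,0,0,0],[0,0,0,0,0,0]]' 5 |grep -E "force|pos|wid"
$J '[[0,0,0,0,0,0],[0,0,0,0,0,0],[0,0,0,0,0,0],[0,0,0,0,0,0],[0,0,0,0,0,0]]' |grep -E "force|pos|wid"
python3 go.py -52 -100 128
$J '[[0,1.2,-1.8,0,0,0],[0,1.2,-1.8,0,0,0],[0,1.2,-1.8,0,0,0],[0,1.2,-1.8,0,0,0],[0,1.2,-1.8,0,0,0]]' |grep -E "force|pos|wid"
for i in 1 2 3 4 5; do $J '[[0,0,0,0,0,0]]' |grep -E "ft_force|pos"; done
python3 go.py -52 -100 128
```

```text
ee_pos: [501.2, 114.2, 127.2]
ft_force: [-0.7, -0.6, -0.1]
grasp_force: 0.0
ee_pos: [502.9, 113.6, 129.4]
ft_force: [0.2, 1.0, 0.1]
width: 20.3
grasp_force: 0.0
ee_pos: [503.5, 113.6, 129.4]
ft_force: [2.1, -0.3, 5.2]
width: 12.2
grasp_force: 30.0
t 16.25 tray [-51.321 -99.745] z 129.38652968423332 F [ 2.125 -0.338  5.238] | toolD [-0.253 -0.683  1.385] rot [ 0.002 -0.     0.003] w 12.161639814488062 g 29.982378780841827
ee_pos: [508.0, 113.1, 137.4]
ft_force: [1.1, 0.0, -6.1]
width: 11.6
grasp_force: 30.0
ee_pos: [508.4, 113.2, 137.9]
ft_force: [0.1, -1.0, -5.0]
ee_pos: [508.3, 113.2, 137.7]
ft_force: [0.9, -0.1, -5.6]
ee_pos: [508.2, 113.2, 137.6]
ft_force: [-0.2, -0.4, -6.4]
ee_pos: [508.2, 113.2, 137.7]
ft_force: [1.4, 0.0, -6.7]
ee_pos: [508.3, 113.2, 137.7]
ft_force: [0.1, 0.2, -5.6]
t 17.0833 tray [-46.563 -99.935] z 137.68994336256716 F [ 0.115  0.183 -5.601] | toolD [-0.047 -5.433  9.692] rot [-0.     0.     0.003] w 11.651847412854647 g 29.988945722579956
```

Right crate is about 5.8 N, so it is full. I'll set it down slowly and slide it to the far stop.

```bash
J="python3 jog.py"
$J '[[0,-1.2,1.6,0,0,0],[0,-1.2,1.6,0,0,0],[0,-1.2,1.6,0,0,0],[0,-0.7,1,0,0,0],[0,-0.6,0.8,0,0,0]]' |grep -E "ft_force|pos"
$J '[[0,-0.5,0.6,0,0,0],[0,-0.4,0.5,0,0,0],[0,0,0.4,0,0,0],[0,0,0,0,0,0]]' |grep -E "ft_force|pos"
python3 go.py 17 -100 128
```

```text
ee_pos: [503.1, 113.5, 131.0]
ft_force: [-0.7, -0.5, -3.4]
ee_pos: [502.3, 113.5, 129.8]
ft_force: [-3.0, 0.9, -1.9]
t 17.8333 tray [-52.571 -99.927] z 129.76552950491495 F [-3.031  0.95  -1.866] | toolD [-0.304 69.571  1.706] rot [-0.001  0.     0.003] w 11.954895077711123 g 29.992699921131134
```

```bash
J="python3 jog.py"
$J '[[0,2,0.3,0,0,0],[0,4,0,0,0,0],[0,5,0,0,0,0],[0,5,0,0,0,0],[0,5,0,0,0,0]]' |grep -E "ft_force|pos"
$J '[[0,5,0,0,0,0],[0,5,0,0,0,0],[0,5,0,0,0,0],[0,5,0,0,0,0],[0,5,0,0,0,0]]' |grep -E "ft_force|pos"
$J '[[0,5,0,0,0,0],[0,5,0,0,0,0],[0,4,0,0,0,0],[0,3,0,0,0,0],[0,0,0,0,0,0]]' |grep -E "ft_force|pos"
python3 go.py 17 -100 128
```

```text
ee_pos: [521.8, 112.5, 129.6]
ft_force: [-9.9, 0.8, 7.3]
ee_pos: [546.7, 111.3, 129.6]
ft_force: [-10.9, 0.4, 8.0]
ee_pos: [564.9, 110.5, 129.7]
ft_force: [-6.1, 0.6, 4.3]
t 19.0833 tray [ 10.08  -99.703] z 129.65026847754962 F [-6.142  0.594  4.349] | toolD [-0.318  6.923  1.634] rot [-0.002  0.     0.003] w 11.66921464477631 g 30.00112295150757
```

```bash
J="python3 jog.py"
$J '[[0,1.5,-0.3,0,0,0],[0,1.5,0,0,0,0],[0,0,0,0,0,0]]' |grep -E "ft_force|pos"
$J '[[0,1,0,0,0,0],[0,0,0,0,0,0]]' |grep -E "ft_force|pos"
$J '[[0,1,0,0,0,0],[0,0,0,0,0,0]]' |grep -E "ft_force|pos"
python3 go.py 17 -100 128
```

```text
ee_pos: [567.8, 110.4, 129.7]
ft_force: [-4.6, -0.1, 1.7]
ee_pos: [568.3, 110.3, 129.7]
ft_force: [-6.6, -0.8, 1.6]
ee_pos: [569.5, 110.3, 129.7]
ft_force: [-6.4, 0.5, 2.2]
t 19.6667 tray [ 14.697 -99.705] z 129.65197134250533 F [-6.438  0.53   2.189] | toolD [-0.302  2.306  1.646] rot [-0.003  0.     0.003] w 11.61253862564853 g 30.000342428684235
```

```bash
J="python3 jog.py"
$J '[[0,1,0,0,0,0],[0,0,0,0,0,0]]' |grep -E "ft_force|pos"
$J '[[0,1,0,0,0,0],[0,0,0,0,0,0]]' |grep -E "ft_force|pos"
$J '[[0,1,0,0,0,0],[0,0,0,0,0,0]]' |grep -E "ft_force|pos"
python3 go.py 17 -100 128
```

```text
ee_pos: [570.4, 110.2, 129.6]
ft_force: [-5.7, 0.2, 0.6]
ee_pos: [571.5, 110.2, 129.7]
ft_force: [-5.9, 1.5, 2.3]
ee_pos: [572.0, 110.1, 129.7]
ft_force: [-7.4, 1.1, 3.2]
t 20.1667 tray [ 17.262 -99.719] z 129.67455808740792 F [-7.392  1.142  3.159] | toolD [-0.28  -0.257  1.676] rot [-0.004  0.     0.003] w 11.833245049943196 g 30.000863671302795
```

```bash
J="python3 jog.py"
$J '[[0,1,0,0,0,0],[0,0,0,0,0,0]]' |grep -E "ft_force|pos"
$J '[[0,1,0,0,0,0],[0,0,0,0,0,0]]' |grep -E "ft_force|pos"
python3 go.py 17 -100 128
python3 - <<'E'
from h import *
d=ctrl.get_image('scene');cv2.imwrite('pics/s4.png',cv2.resize(d['img'][180:320,255:405,::-1],None,fx=4,fy=4,interpolation=2))
E
```

```text
ee_pos: [572.1, 110.1, 129.6]
ft_force: [-10.9, 0.5, 5.1]
ee_pos: [572.3, 110.1, 129.6]
ft_force: [-12.5, 0.7, 8.9]
t 20.5 tray [ 17.524 -99.715] z 129.60802988851333 F [-12.484   0.717   8.878] | toolD [-0.282 -0.512  1.612] rot [-0.007  0.001  0.003] w 11.706089642850582 g 30.002764463424683
```

View pics/s4.png

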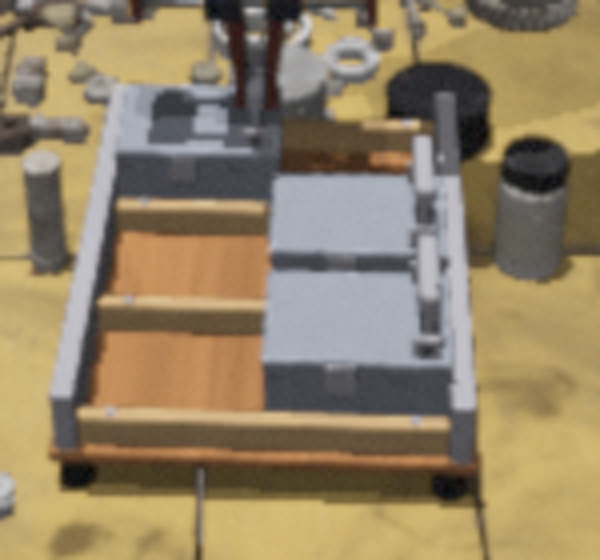

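The scene view shows the right crate against the far stop (crop x≈117) and the other two at the near stop. The bar travel between stops matches 110 mm, so I'll relieve the push and release.

```bash
J="python3 jog.py"
$J '[[0,-1,0,0,0,0],[0,-1,-0.3,0,0,0],[0,0,0,0,0,0]]' |grep -E "ft_force|pos"
$J '[[0,0,0,0,0,0],[0,0,0,0,0,0],[0,0,0,0,0,0],[0,0,0,0,0,0],[0,0,0,0,0,0]]' 50 |grep -E "force|pos|wid"
$J '[[0,0,-15,0,0,0],[0,0,-25,0,0,0],[0,0,-35,0,0,0],[0,-35,-35,0,0,0],[0,-35,0,0,0,0]]' |grep -E "force|pos|wid"
$J '[[0,-35,0,0,0,0],[0,-35,0,0,0,0],[0,0,0,0,0,0]]' |grep -E "pos"
python3 - <<'E'
from h import *
a=ctrl.get_image('top')['img'];b=ctrl.get_image('scene')['img']
cv2.imwrite('pics/f.png',np.hstack([cv2.resize(a[125:285,140:340],(500,400)),cv2.resize(b[180:320,255:405],(300,400))])[:,:,::-1])
E
```

```text
ee_pos: [572.0, 110.2, 129.7]
ft_force: [-6.7, 1.4, 1.3]
ee_pos: [574.3, 110.1, 130.3]
ft_force: [0.6, 0.1, 0.7]
width: 41.7
grasp_force: 0.0
ee_pos: [513.7, 113.9, 240.1]
ft_force: [0.4, 0.9, 0.4]
width: 50.6
grasp_force: 0.0
ee_pos: [433.0, 116.0, 233.8]
```

View pics/f.png

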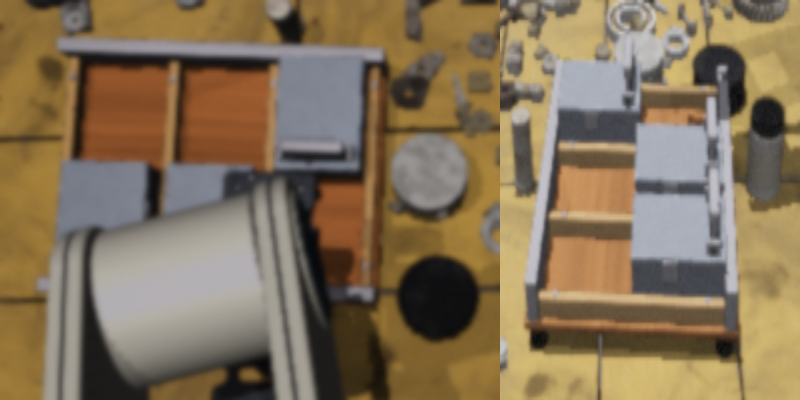

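The final views show all three crates flat and home, the right one at the far stop and the left and middle at the near stop. The bystanders are unmoved, so I'll hand the job in.

```bash
python3 -c "
from workcell import ctrl
print(ctrl.close_job())"
```

```text
the job is handed in; nothing more can be done
None
```

I handed the job in with the left and middle crates (both empty, about 2.2 N at the bar) home at the near stop and the right crate (full, about 5.8 N) home at the far stop; no verdict came back.

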